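# Sort a handful of returned goods into their display trays

## Task

Customers have left a mixed handful of goods on the display table. Put each back in its own kind of wooden holder: the two tape rolls flat in the two bays of the shallow tray, one roll to a bay; the two white cartons upright in the two slots of the long narrow rack, one to a slot; and the pocket stamp upright in the small square well. Leave the ink pad where it lies.

Things in the scene. Friction and masses are not known exactly. Their poses are not given: they have to be found in the camera images.
- tape_a: A roll of paper tape lying flat: a disc 51 mm across, 18 mm high, off-white top and gold-patterned side (the two rolls are alike). No open hole. Origin: centre of its underside; z up. Grip it across the diameter by its upper half, as the tray's bays leave no room for fingers below their rim.
- tape_b: A roll of paper tape lying flat: a disc 51 mm across, 18 mm high, off-white top and gold-patterned side (the two rolls are alike). No open hole. Origin: centre of its underside; z up. Grip it across the diameter by its upper half, as the tray's bays leave no room for fingers below their rim.
- carton_a: A slim plain white carton standing upright: 20 mm thick (its x), 60 mm wide (its y), 105 mm tall (z up). The two cartons are alike; similar ones already shelved in the wooden bin at the back right are fixed and no part of the job. Origin: centre of its underside. Grip it across the 20 mm thickness, near the top (at least 45 mm up).
- carton_b: A slim plain white carton standing upright: 20 mm thick (its x), 60 mm wide (its y), 105 mm tall (z up). The two cartons are alike; similar ones already shelved in the wooden bin at the back right are fixed and no part of the job. Origin: centre of its underside. Grip it across the 20 mm thickness, near the top (at least 45 mm up).
- stamp: A black pocket stamp standing upright with its cap on: about 22 mm square, 68 mm tall; the cap (top 22 mm) stays on and can be gripped. Origin: centre of its underside; z up, x and y square to its sides.
- tape_tray: Fixed shallow wooden tray, 83 mm (its x) by 162 mm (its y), 10 mm high, cork-lined, with two square bays side by side along y: each 75 x 75 mm inside, centred at x = 0, y = +39.5 and -39.5 mm. Bay floor 4 mm above the origin, walls 4 mm thick, rims 6 mm above the bay floor. Origin: centre of its underside.
- carton_rack: Fixed long narrow wooden rack, 44 mm (its x) by 172 mm (its y), 34 mm high, cork-lined, with two slots end to end along y: each 36 mm (x) by 80 mm (y) inside, centred at x = 0, y = +42 and -42 mm, so a carton goes in with its x and y along the rack's (either way round). Slot floor 4 mm above the origin, walls 4 mm thick, rims 30 mm above the slot floor. Origin: centre of its underside.
- stamp_holder: Fixed small square wooden holder with one open well, cork-lined: foot 64 x 64 mm and 5 mm thick, box 52 x 52 mm and 25 mm high, well 42 x 42 mm inside, centred at x = y = 0, its floor 5 mm above the origin, rims 20 mm above the floor. Origin: centre of its underside.
- ink_pad: A loose bystander to be left alone: black ink pad with a white label on its lid, 69 mm (x) by 86 mm (y), 21 mm high. Origin: centre of its underside.
Things that resemble listed ones, but are neither listed nor needed, are in the scene too. What is shaped like the tape_b but orange or red is not meant.

How it is judged (in metres and radians):
At the end, for the whole second after the job is handed in: Tape rolls flat on the tray's bay floors, one a bay (within 16 mm of centre); cartons on the rack's slot floors, one a slot (13 mm across, 15 mm along); stamp on its well's floor (15 mm); tilt under 0.15 rad (tape 0.06), all released and at rest; ink pad within 30 mm of its start (x of tape_a in the frame of tape_tray between -0.016 and 0.016 m and (y of tape_a in the frame of tape_tray between 0.0235 and 0.0555 m or y of tape_a in the frame of tape_tray between -0.0555 and -0.0235 m) and z of tape_a in the frame of tape_tray between 0 and 0.008 m and angle between each of tape_a, tape_b's own z axis and vertical below 0.06 rad and linear speed of each of tape_a, carton_a, tape_b, carton_b, stamp below 0.02 m/s and x of carton_a in the frame of carton_rack between -0.013 and 0.013 m and (y of carton_a in the frame of carton_rack between 0.027 and 0.057 m or y of carton_a in the frame of carton_rack between -0.057 and -0.027 m) and z of carton_a in the frame of carton_rack between 0 and 0.008 m and angle between each of carton_a, carton_b, stamp's own z axis and vertical below 0.15 rad and x of tape_b in the frame of tape_tray between -0.016 and 0.016 m and (y of tape_b in the frame of tape_tray between 0.0235 and 0.0555 m or y of tape_b in the frame of tape_tray between -0.0555 and -0.0235 m) and z of tape_b in the frame of tape_tray between 0 and 0.008 m and x of carton_b in the frame of carton_rack between -0.013 and 0.013 m and (y of carton_b in the frame of carton_rack between 0.027 and 0.057 m or y of carton_b in the frame of carton_rack between -0.057 and -0.027 m) and z of carton_b in the frame of carton_rack between 0 and 0.008 m and x of stamp in the frame of stamp_holder between -0.015 and 0.015 m and y of stamp in the frame of stamp_holder between -0.015 and 0.015 m and z of stamp in the frame of stamp_holder between 0.001 and 0.009 m and distance of ink_pad from where it was at the start of the episode below 0.03 m); the robot touches nothing.
It fails at once if the ink pad was pushed away (distance of ink_pad from where it was at the start of the episode above 0.03 m).
It also fails if it takes over 131 s, if anything falls off the work surface, if the arm or the gripper's body presses on something with over 40 N, if the wrist force passes 120 N, or if a joint passes its speed limit or range.

## Robot

A 6-joint arm with a two-finger parallel gripper is mounted at the origin on a cart in front of the work surface, level with it; the furniture and walls round the work are solid. World frame = base frame: x ahead of the robot, y to its left, z up, the work surface at z = 0. Lengths are in m, angles in degrees, forces in N, time in s.
With the tool pointing down it reaches from about 0.325 to 0.85 m from the base axis. Payload 15.5 kg.
Tool frame: the origin (TCP) lies at the very end of the fingers, on their centre line; the grasp point (between the pads) lies arm.grip_depth behind it (arm.grip_depth is the distance from the TCP to the grasp point, in m); z points along the fingers, y is the line along which they close (so a half turn about z gives the same grasp; the last joint's range is limited). The gripper opens to 91 mm and grips with 3 to 60 N. Pads are 32 mm wide; open, the fingers measure 118 mm over their backs; the gripper's body (76 mm by 178 mm) begins 60 mm behind the grasp point.
Start: joints at [65.289, 28.281, 77.091, -0, 74.628, -5.472], TCP at [0.206, 0.59, 0.191] pointing down, gripper open.
Joint ranges: [-166.48, 166.48], [-47.26, 123.95], [12.59, 153.08], [-70.14, 250.14], [6.76, 159.57], [-176.63, 176.63]. Speed limits (degrees/s): [108.29, 108.29, 147.25, 172.46, 172.46, 172.46].

## Interface

Orientations are given as a 3x3 rotation matrix whose columns are the frame's x, y, z axes.
In Python, from rig import arm gives the robot as it stands. Calls block until the motion is done:
- arm.move_to(position, orientation): joint-space move of the TCP to a pose.
- arm.move_l(position, orientation=None, feed=0.15): straight line of the TCP; orientation=None keeps the orientation; feed is the mean speed in m/s.
- arm.move_joints(angles): joint-space move.
- arm.grip(opening): finger opening in m; the grip force is fixed at half the most; returns when the fingers have stopped.
- arm.sleep(seconds).
- arm.solve_ik(position, orientation): joint angles nearest the present ones, or None.
- arm.snapshot(name): name is "scene" or "top"; returns the picture (400x640x3 uint8, red, green, blue); there is no depth.
- arm.get_calibration(name): a dict with "intrinsics" (3x3 intrinsics, pixels), "cam_to_world" (4x4, takes a point from camera to world coordinates). Camera axes: x right, y down, z forward; pixel columns grow to the right and rows downward; lengths in m; the calibration is good to about 2 mm. A picture is of the moment at which its call begins. get_calibration takes no time and is no camera call.
A pose or a line that the arm cannot do raises arm.Unreachable and nothing moves.
- arm.sign_off(): hands the job in; it is judged then, once.
Readings, each from a call of its own:
- arm.current_t(): time.
- arm.current_joint_positions(): joint angles.
- arm.current_dq(): joint speeds.
- arm.current_tau(): joint torques, N m.
- arm.current_ee_pos(): TCP position.
- arm.current_tool_rot(): TCP orientation.
- arm.current_force(): force on the tool from outside, world axes, zero at the start.
- arm.current_torque(): the same for the moment, N m.
- arm.current_width(): finger opening in m.
- arm.current_grasp_force(): force on a finger pad.
Only numpy, scipy, OpenCV 4.12 (cv2) and the standard library are available. Lean on these libraries where they do the work, as an engineer would, in place of code of your own. Each camera call takes 0.05 s, during which the arm holds its last target. There are 200 camera calls.

## Working session

There is one attempt and no reset: what is moved stays moved. The work goes in short steps, each a Python script; the robot and the scene stay as the last script left them, time stands still between calls to the robot, and variables do not carry over. Pictures are saved under pics/ and viewed, at most 14 in all, crops included, and the job is handed in when it is done.

```bash
mkdir -p pics
python3 - <<'E'
from rig import arm
import cv2,numpy as np
for n in("scene","top"):
    im=arm.snapshot(n); cv2.imwrite(f"pics/{n}0.png",im[:,:,::-1]); c=arm.get_calibration(n)
    print(n,np.round(c["intrinsics"],1).tolist(),np.round(c["cam_to_world"],3).tolist())
print(arm.grip_depth,arm.current_t(),arm.current_tool_rot(),arm.current_width())
E
```

```text
scene [[398.6, 0.0, 314.4], [0.0, 398.6, 201.0], [0.0, 0.0, 1.0]] [[0.675, -0.397, 0.621, -0.268], [-0.737, -0.374, 0.562, -0.699], [0.009, -0.838, -0.546, 0.692], [0.0, 0.0, 0.0, 1.0]]
top [[431.0, 0.0, 321.6], [0.0, 431.0, 200.4], [0.0, 0.0, 1.0]] [[-0.022, -0.982, 0.186, 0.271], [-1.0, 0.02, -0.01, -0.016], [0.006, -0.186, -0.982, 1.279], [0.0, 0.0, 0.0, 1.0]]
0.0188 0.1 [[-9.44146941e-01  3.29524417e-01 -4.60050869e-04]
 [ 3.29524723e-01  9.44146399e-01 -1.01664484e-03]
 [ 9.93460735e-05 -1.11146025e-03 -9.99999377e-01]] 0.09104703879598344
```

View pics/scene0.png

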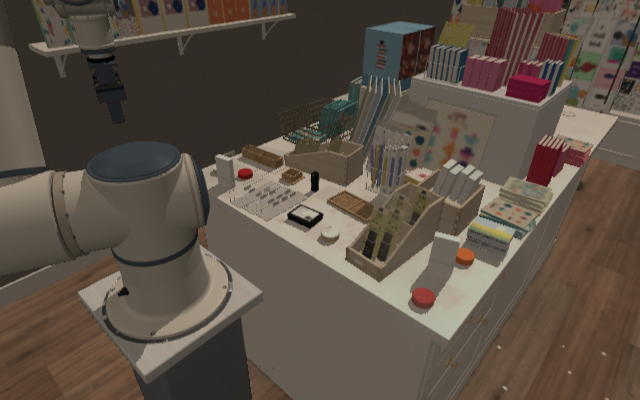

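View pics/top0.png

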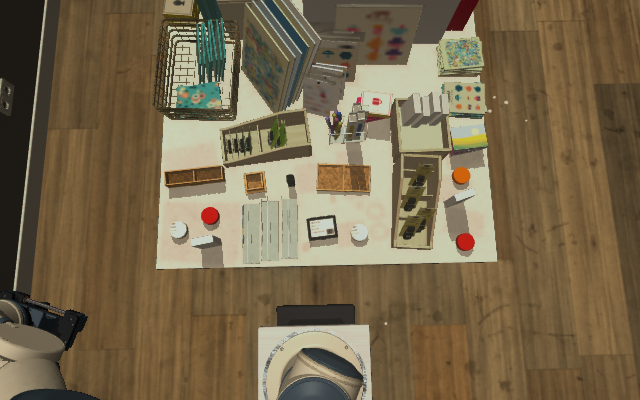

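The scene and top views show: tape rolls at top px (179,230) and (359,232), cartons at (203,241) and (460,197), rack (195,176), stamp holder (255,181), stamp (290,180), tray (344,178) and ink pad (322,227). The red and orange discs are decoys. I'll zoom in next.

Run:
```python
import cv2
t=cv2.imread("pics/top0.png");s=cv2.imread("pics/scene0.png")
cv2.imwrite("pics/c1.png",cv2.resize(t[160:255,160:380],None,fx=3.6,fy=3.6,interpolation=cv2.INTER_CUBIC))
cv2.imwrite("pics/c2.png",cv2.resize(s[140:310,205:495],None,fx=2.75,fy=2.75,interpolation=cv2.INTER_CUBIC))
```

```text
(no output)
```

View pics/c1.png

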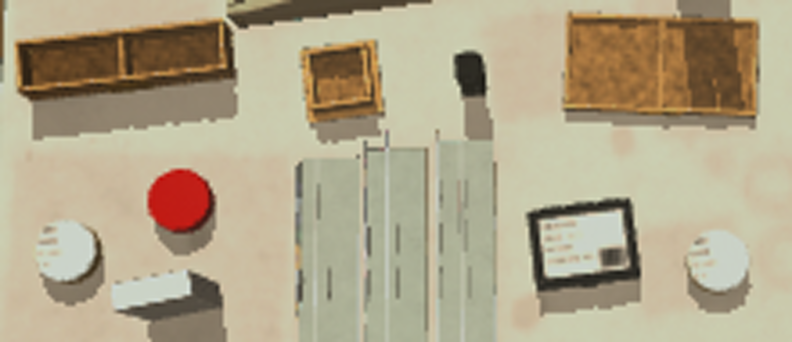

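View pics/c2.png

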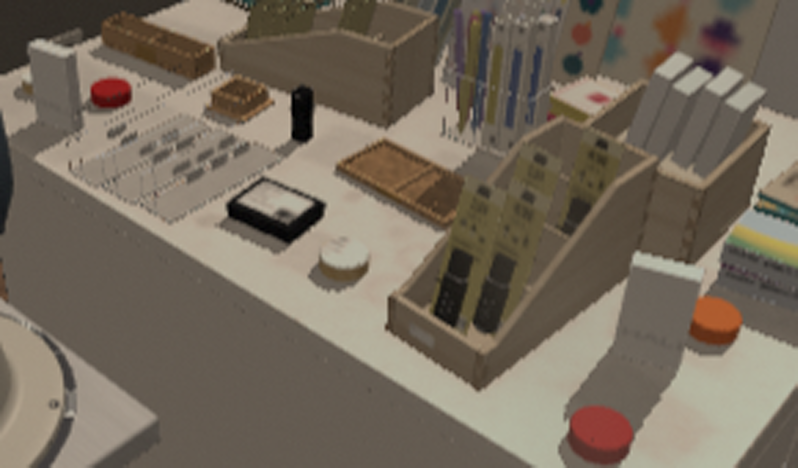

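```bash
cat > vis.py <<'E'
import cv2,numpy as np
from rig import arm
CAL={n:arm.get_calibration(n) for n in("scene","top")}
def ray(n,p):
    c=CAL[n];K=c["intrinsics"];T=np.array(c["cam_to_world"])
    d=T[:3,:3]@np.linalg.solve(K,[p[0],p[1],1.]);return T[:3,3],d/np.linalg.norm(d)
def onz(n,p,z):
    o,d=ray(n,p);return (o+d*(z-o[2])/d[2])[:2]
def tri(pt,ps):
    (a,u),(b,v)=ray("top",pt),ray("scene",ps)
    k=np.linalg.lstsq(np.c_[u,-v],b-a,rcond=None)[0];x,y=a+k[0]*u,b+k[1]*v
    return (x+y)/2,np.linalg.norm(x-y)
def mask(im,x0,y0,x1,y1,f):
    """largest blob of f(hsv) in a window, contour in full pixel coords (4x upsampled)"""
    k=4;c=cv2.resize(im[y0:y1,x0:x1],None,fx=k,fy=k,interpolation=cv2.INTER_CUBIC)
    m=f(cv2.cvtColor(c,cv2.COLOR_BGR2HSV).astype(int)).astype(np.uint8)
    m=cv2.morphologyEx(m,cv2.MORPH_CLOSE,np.ones((5,5)))
    cs=cv2.findContours(m,cv2.RETR_EXTERNAL,cv2.CHAIN_APPROX_NONE)[0]
    return (max(cs,key=cv2.contourArea)[:,0]+.5)/k-.5+[x0,y0]
white=lambda h:(h[...,1]<28)&(h[...,2]>165)
wood=lambda h:(h[...,1]>85)&(h[...,0]<25)
black=lambda h:(h[...,2]<60)
E
python3 - <<'E'
from vis import *
t=cv2.imread("pics/top0.png");s=cv2.imread("pics/scene0.png")
for p in[(179,230),(203,241),(182,232),(359,232),(458,197),(468,200),(300,175),(215,245)]:
    print(p,cv2.cvtColor(t,cv2.COLOR_BGR2HSV)[p[1],p[0]])
W={"tapeL":(165,215,192,245,white,.018),"tapeR":(345,218,375,248,white,.018),"cartL":(186,228,218,250,white,.105),"cartR":(440,185,480,208,white,.105),
"stamp":(282,168,300,190,black,.068),"tray":(310,160,378,198,wood,.01),"rack":(160,162,230,192,wood,.034),"holder":(240,168,270,198,wood,.025),"pad":(302,210,345,245,black,.021)}
o=cv2.resize(t,None,fx=4,fy=4,interpolation=cv2.INTER_CUBIC)
for n,(a,b,c,d,f,z) in W.items():
    C=mask(t,a,b,c,d,f); w=np.array([onz("top",p,z) for p in C],np.float32)
    r=cv2.minAreaRect(w*1000);print(n,np.round(r[0],1),np.round(r[1],1),round(r[2],1),"px",np.round(C.mean(0),1))
    cv2.drawContours(o,[((C+.5)*4).astype(np.int32)],-1,(255,0,255),1)
cv2.imwrite("pics/o1.png",cv2.resize(o[640:1000,640:1520],(790,323)))
b=cv2.resize(s[140:200,205:345],None,fx=5.6,fy=5.6,interpolation=cv2.INTER_CUBIC);cv2.imwrite("pics/s1.png",b)
r=o[700:900,1740:1940];cv2.imwrite("pics/o2.png",np.hstack([cv2.resize(r,(400,400)),cv2.resize(s[225:305,405:485],(400,400))]))
E
```

```text
(179, 230) [ 54  12 211]
(203, 241) [ 48  15 210]
(182, 232) [ 54  12 212]
(359, 232) [ 43  20 209]
(458, 197) [ 44  18 208]
(468, 200) [ 31  37 202]
(300, 175) [ 19  58 201]
(215, 245) [18 54 85]
tapeL [434. 395.] [48.7 45.4] 10.1 px [176.7 228.5]
tapeR [ 414.2 -138.8] [46.3 48.8] 88.0 px [358.3 231.3]
cartL [391.2 301.3] [20.4 59.7] 10.3 px [201.5 239.9]
cartR [ 503.6 -426.5] [20.5 60.5] 18.9 px [464.7 194.1]
stamp [562.   60.4] [34.  20.8] 6.1 px [290.4 180.2]
tray [581.  -95.3] [163.1  87.7] 86.4 px [343.1 177.6]
rack [588.3 347.7] [ 55.8 179.7] 5.9 px [194.3 176.1]
holder [568.8 170.2] [64.7 64. ] 7.3 px [254.5 182.2]
pad [428.6 -27.4] [66.3 83. ] 6.6 px [321.7 227.6]
```

View pics/o1.png

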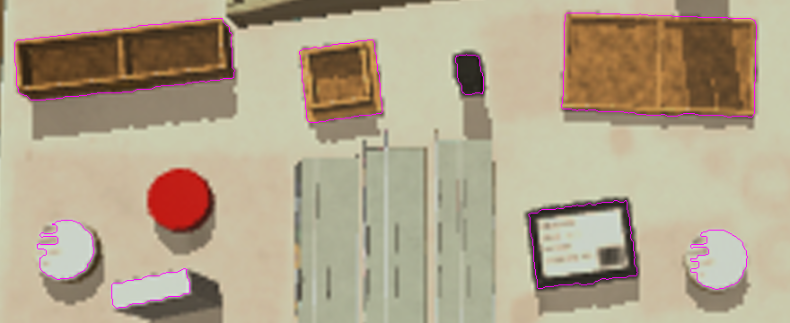

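View pics/o2.png

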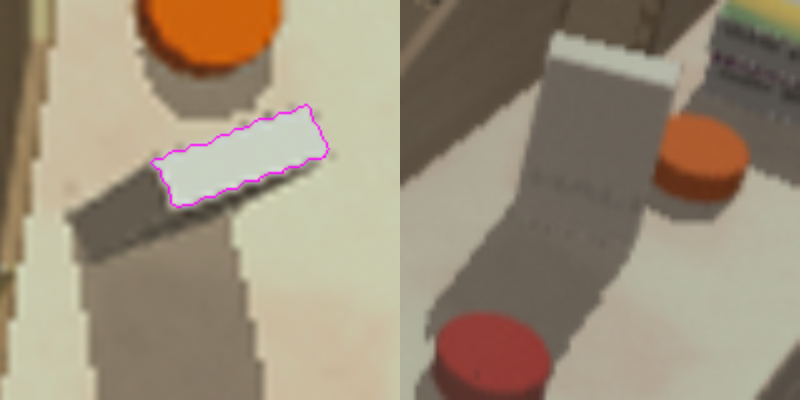

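View pics/s1.png

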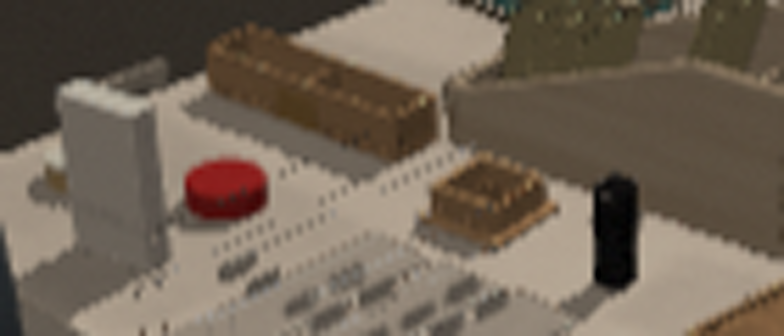

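Contours fit well: the carton tops come out at 20x60 mm at z=0.105. I'll refine the circles and heights by triangulation, and check the obstacles near the tray and the right carton.

Run:
```python
from vis import *
t=cv2.imread("pics/top0.png");s=cv2.imread("pics/scene0.png")
for n,w,z in(("tapeL",(165,215,192,245),.018),("tapeR",(345,218,375,248),.018)):
    C=mask(t,*w,white); c,r=cv2.minEnclosingCircle(C.astype(np.float32)); print(n,c,r,onz("top",c,z))
r=np.array(cv2.minEnclosingCircle(mask(s,318,222,345,246,lambda h:(h[...,1]<45)&(h[...,2]>150)).astype(np.float32))[0]);print("scene tape px",r,
 "tri",tri(cv2.minEnclosingCircle(mask(t,345,218,375,248,white).astype(np.float32))[0],r))
c1=lambda x,y:(x/3.6+160,y/3.6+160); s1=lambda x,y:(x/5.6+205,y/5.6+140); c2=lambda x,y:(x/2.75+205,y/2.75+140)
for n,a,b in(("stamptop",c1(469,62),s1(616,187)),("cartL top near-right corner",c1(193,292),s1(150,120)),("cartL far-left",c1(112,290),s1(60,95)),
 ("rack rim -y far",c1(222,22),s1(435,97)),("rack rim -y near",c1(227,70),s1(388,127)),("rack rim +y near",c1(20,90),s1(210,57)),
 ("holder rim -y near? ",c1(380,98),s1(496,215)),("tray -y+x",c1(756,20),c2(465,190)),("tray +y near",c1(565,108),c2(338,165)),
 ("cartR top left",(441.5,201),(435.5,234))):
    p,e=tri(a,b);print(n,np.round(p,3),round(e,4))
print("holder z.005",onz("top",(254.5,182.2),.005))
T=cv2.resize(t[95:255,320:480],(400,400));S=cv2.resize(s[115:275,330:490],(400,400));cv2.imwrite("pics/ob.png",np.hstack([T,S]))
```

```text
tapeL (177.40692138671875, 229.09307861328125) 8.577068328857422 [0.43357444 0.39618588]
tapeR (359.39935302734375, 231.61920166015625) 8.541071891784668 [ 0.41488623 -0.13776443]
scene tape px [331.3364563 231.125    ] tri (array([ 0.41693984, -0.13974859,  0.01642017]), np.float64(0.005183652672067888))
stamptop [0.573 0.061 0.06 ] 0.0002
cartL top near-right corner [0.393 0.266 0.098] 0.0115
cartL far-left [0.389 0.335 0.092] 0.0054
rack rim -y far [0.62  0.267 0.029] 0.0037
rack rim -y near [0.579 0.264 0.024] 0.0004
rack rim +y near [0.568 0.435 0.02 ] 0.0042
holder rim -y near?  [0.553 0.139 0.019] 0.0027
tray -y+x [ 0.607 -0.169  0.014] 0.0254
tray +y near [ 0.547 -0.017  0.004] 0.0032
cartR top left [ 0.501 -0.383  0.084] 0.0371
holder z.005 [0.57329921 0.17315795]
```

View pics/ob.png

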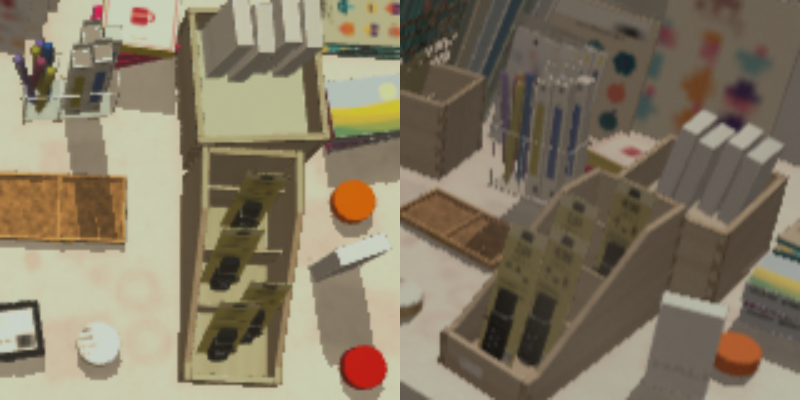

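The obstacles leave enough room: the pen holder front is at x≈0.69, and the pen bin wall is left of the right carton. I'll start with the left carton.

```bash
cat > act.py <<'E'
import numpy as np
from rig import arm
def R(th):
    y=np.array([np.cos(th),np.sin(th),0]);z=np.array([0,0,-1.]);return np.c_[np.cross(y,z),y,z]
def best(p,deg):
    """of the two equivalent grasps, the one with the wrist nearer its mid range"""
    c=[(abs(q[5]),d) for d in(deg,deg+180) if (q:=arm.solve_ik(p,R(np.radians(d)))) is not None]
    return R(np.radians(min(c)[1]))
def pick(x,y,deg,z,zup,open_=.091,up=None):
    o=best([x,y,zup],deg); arm.grip(open_); arm.move_to([x,y,zup],o)
    arm.move_l([x,y,z+.03],feed=.25); arm.move_l([x,y,z],feed=.08); arm.grip(0)
    print("grip w",round(arm.current_width(),4),"F",round(arm.current_grasp_force(),1))
    arm.move_l([x,y,up or zup],feed=.2); print(" held",round(arm.current_width(),4),round(arm.current_t(),1))
def place(x,y,deg,z,zup,open_,via=()):
    o=best([x,y,zup],deg)
    for v in via: arm.move_l(v,feed=.3)
    arm.move_l([x,y,zup],o,feed=.25); arm.move_l([x,y,z+.04],feed=.2); arm.move_l([x,y,z],feed=.06)
    print(" F",np.round(arm.current_force(),1)); arm.grip(open_); arm.sleep(.2)
    arm.move_l([x,y,z+.03],feed=.08); arm.move_l([x,y,zup],feed=.3); print(" placed",round(arm.current_t(),1))
def frame(c,deg,lx,ly):
    a=np.radians(deg);return c[0]+lx*np.cos(a)-ly*np.sin(a),c[1]+lx*np.sin(a)+ly*np.cos(a)
RACK=((.594,.3515),5.5);TRAY=((.5825,-.095),-3.6);HOLD=((.5733,.172),7.3)
E
python3 - <<'E'
from act import *
from vis import *
t=cv2.imread("pics/top0.png")
w=np.array([onz("top",p,.034) for p in mask(t,160,162,230,192,wood)])
e=[w[np.abs(w[:,1]-y)<.002,0].max() for y in np.arange(.29,.42,.01)];k=np.polyfit(np.arange(.29,.42,.01),e,1);print("rack far edge deg",-np.degrees(np.arctan(k[0])),"x at .3515",np.polyval(k,.3515))
w=np.array([onz("top",p,.01) for p in mask(t,310,160,378,198,wood)]);print("tray",w.min(0),w.max(0))
pick(.3912,.3013,10.3,.066,.22)
x,y=frame(*RACK,0,.042); place(x,y,RACK[1],.072,.25,.06)
cv2.imwrite("pics/p1.png",cv2.resize(arm.snapshot("top")[150:260,155:375,::-1],None,fx=3.6,fy=3.6,interpolation=cv2.INTER_CUBIC))
E
```

```text
rack far edge deg 5.684609018076971 x at .3515 0.6153924952519088
tray [ 0.53445765 -0.17879395] [ 0.62786022 -0.01232063]
grip w 0.0202 F 30.0
 held 0.0203 4.8
 F [ 0.6 -0.6  0.3]
 placed 9.6
```

View pics/p1.png

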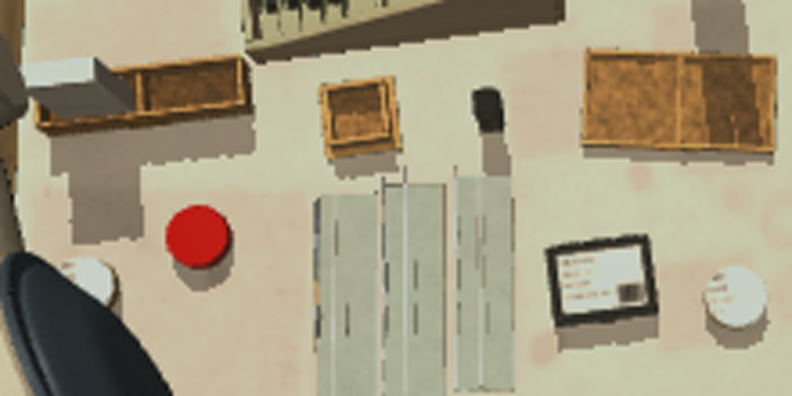

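The left carton stands in the +y slot (p1 px ~(80,80)). Next are the stamp and both tapes.

Run:
```python
from act import *
from vis import cv2
pick(.570,.061,97,.046,.19,.06); place(*HOLD[0],97,.0525,.19,.05)
pick(.4336,.3962,10,.009,.16); place(*frame(*TRAY,0,.0395),TRAY[1],.0142,.16,.075)
pick(.4155,-.138,0,.009,.16); place(*frame(*TRAY,0,-.0395),TRAY[1],.0142,.16,.075)
arm.move_to([.5036,-.4265,.25],best([.5036,-.4265,.25],18.9))
cv2.imwrite("pics/p2.png",cv2.resize(arm.snapshot("top")[150:260,155:375,::-1],None,fx=3.6,fy=3.6,interpolation=cv2.INTER_CUBIC))
```

```text
grip w 0.0005 F 0.0
 held 0.0003 14.1
 F [-0.7  0.2  0. ]
 placed 21.0
grip w 0.0003 F 0.0
 held 0.0004 27.0
 F [-0.4 -0.5 -0.5]
 placed 33.0
grip w 0.0008 F 0.0
 held 0.0004 37.6
 F [0.3 0.2 0.3]
 placed 42.4
```

View pics/p2.png

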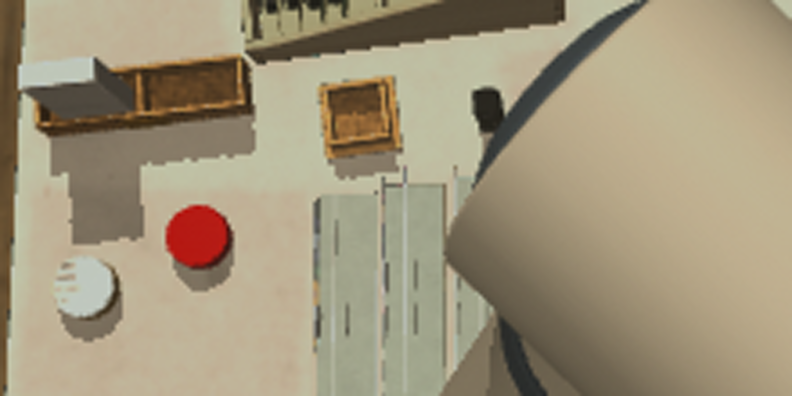

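The last three grasps closed on nothing and moved nothing, although the positions agree in both views. I'll descend at the stamp and look.

Run:
```python
from act import *
from vis import cv2,np
o=best([.570,.061,.19],97); arm.move_l([.5036,-.3,.25],feed=.3);arm.move_l([.570,.061,.19],o,feed=.3); arm.grip(.06); arm.move_l([.57,.061,.046],feed=.15)
print(arm.current_ee_pos(),arm.current_tool_rot().round(3).tolist(),arm.current_width(),arm.current_t(),arm.current_force())
f=lambda n,a,b,c,d:cv2.resize(arm.snapshot(n)[b:d,a:c,::-1],(400,400),interpolation=cv2.INTER_CUBIC)
cv2.imwrite("pics/p3.png",np.hstack([f("top",240,130,340,230),f("scene",260,110,360,210)]))
```

```text
[0.57055302 0.06103728 0.04674215] [[0.993, 0.122, 0.001], [0.122, -0.993, 0.0], [0.001, 0.0, -1.0]] 0.05990812183351146 47.9417 [-0.27784152 -0.21016691  0.09913983]
```

View pics/p3.png

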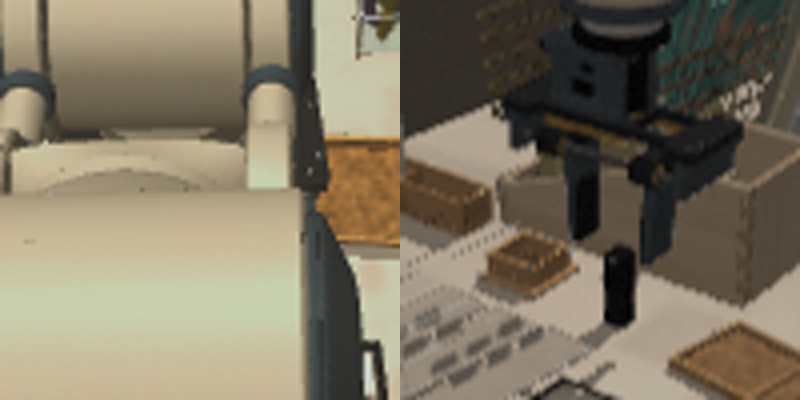

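In the scene view the fingertips sit at row ~172, level with the top of the stamp rather than 22 mm below it. The true finger end therefore seems about 20 mm above the reported TCP. I'll calibrate by touching the closed fingers to clear table, using the force reading.

Run:
```python
from act import *
from vis import CAL
c=CAL["scene"];T=np.linalg.inv(c["cam_to_world"])
for z in(.046,.056,.066,.076):
    p=c["intrinsics"]@(T@[.5706,.061,z,1])[:3];print(z,np.round(p[:2]/p[2],1))
arm.move_l([.57,.061,.15],feed=.3); arm.grip(0); o=best([.495,-.08,.15],97)
arm.move_l([.495,-.08,.15],o,feed=.3); arm.move_l([.495,-.08,.012],feed=.15)
f0=arm.current_force()[2];print("f0",f0)
for i in range(40):
    z=.012-.001*i
    try: arm.move_l([.495,-.08,z],feed=.02)
    except arm.Unreachable: print("unreach",z);break
    f=arm.current_force()[2]-f0
    if abs(f)>3: break
print("touch cmd",z,"ee",arm.current_ee_pos(),f,arm.current_t())
arm.move_l([.495,-.08,.1],feed=.2)
```

```text
0.046 [314.6 177.5]
0.056 [314.6 174.8]
0.066 [314.6 172.1]
0.076 [314.7 169.4]
f0 0.7292197759458654
touch cmd -0.023000000000000003 ee [ 0.49507722 -0.08000177 -0.02226559] 20.38178506907449 60.2667
```

Contact came at commanded z≈-0.0225, so the true fingertip height is the command plus 22 mm. I'll correct for that and redo the three grasps, stopping if one misses.

```bash
sed -i 's/    arm.move_l(\[x,y,up or zup\],feed=.2); print/    assert arm.current_width()>.01,"missed"\n    arm.move_l([x,y,up or zup],feed=.2); print/' act.py
python3 - <<'E'
from act import *
from vis import cv2
D=.0222
pick(.570,.061,97,.046-D,.15,.06); place(*HOLD[0],97,.0525-D,.15,.05)
pick(.4336,.3962,10,.009-D,.12); place(*frame(*TRAY,0,.0395),TRAY[1],.0145-D,.12,.075)
f=lambda n,a,b,c,d:cv2.resize(arm.snapshot(n)[b:d,a:c,::-1],(400,400),interpolation=cv2.INTER_CUBIC)
arm.move_l([.4155,-.138,.12],best([.4155,-.138,.12],0),feed=.4)
cv2.imwrite("pics/p4.png",np.hstack([f("top",230,140,370,280),f("scene",280,140,400,260)]))
E
```

```text
grip w 0.0224 F 30.0
 held 0.0221 65.2
 F [ 0.5 -0.2  0.6]
 placed 71.7
grip w 0.0488 F 30.0
 held 0.049 76.9
 F [0.3 0.5 0. ]
 placed 82.1
```

View pics/p4.png

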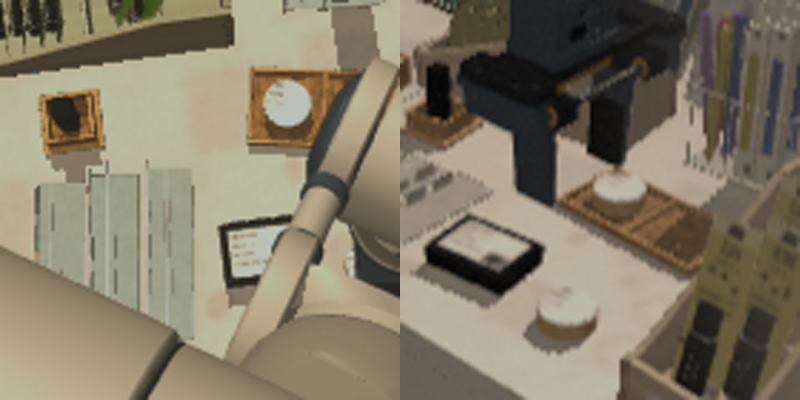

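The stamp is in its well and the first tape sits in the +y bay. Now the second tape and the right carton.

Run:
```python
from act import *
from vis import cv2
D=.0222
pick(.4155,-.138,0,.009-D,.12); place(*frame(*TRAY,0,-.0395),TRAY[1],.0145-D,.12,.075)
arm.move_l([.51,-.28,.25],feed=.35)
pick(.5036,-.4265,18.9,.066-D,.24,.07,up=.265)
place(*frame(*RACK,0,-.042),RACK[1],.072-D,.265,.05)
arm.move_l([.40,.1,.3],feed=.35)
f=lambda n,a,b,c,d,w:cv2.resize(arm.snapshot(n)[b:d,a:c,::-1],(w,290),interpolation=cv2.INTER_CUBIC)
cv2.imwrite("pics/p5.png",np.vstack([f("top",160,150,400,240,780),f("scene",205,130,415,220,780)]));print(arm.current_t())
```

```text
grip w 0.0492 F 30.0
 held 0.0493 86.2
 F [ 0.8  0.6 -0.6]
 placed 90.2
grip w 0.0202 F 30.0
 held 0.0205 95.3
 F [ 0.4 -0.8 -0.4]
 placed 102.4
103.4417
```

View pics/p5.png

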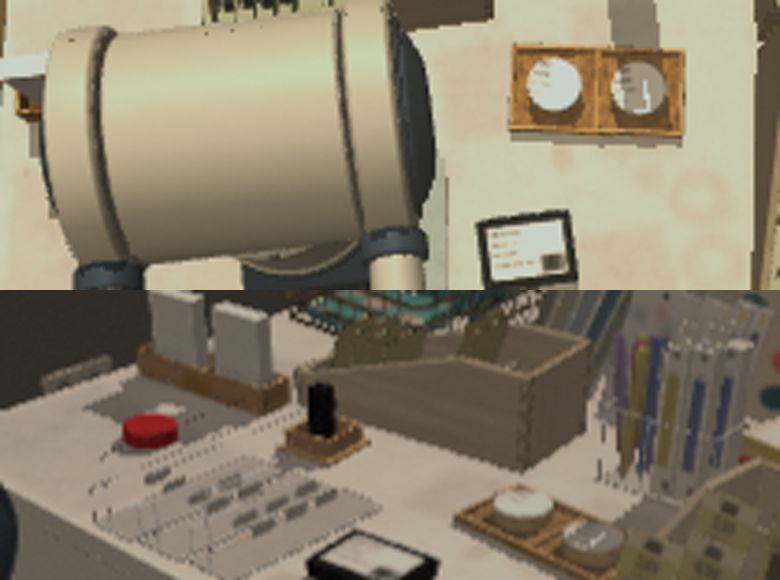

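Everything is in its holder. I'll do a quick numeric check with the arm out of view, then hand in if it's good.

Run:
```python
from act import *
from vis import *
arm.move_l([.42,-.35,.3],feed=.4)
t=arm.snapshot("top")[:,:,::-1].copy()
def loc(w,c,deg):
    a=np.radians(deg);d=np.array(w)-c;return np.round([d[0]*np.cos(a)+d[1]*np.sin(a),-d[0]*np.sin(a)+d[1]*np.cos(a)],4)
for n,w,f,z,F in(("cA",(155,155,189,182),white,.109,RACK),("cB",(189,150,222,182),white,.109,RACK),("tA",(317,165,344,190),white,.022,TRAY),("st",(243,165,266,188),lambda h:h[...,2]<45,.073,HOLD)):
    C=mask(t,*w,f);r=cv2.minAreaRect(np.array([onz("top",p,z) for p in C],np.float32)*1000)
    print(n,loc(np.array(r[0])/1000,*F),np.round(r[1:2],1),round(r[2],1))
print(arm.current_t())
```

```text
cA [0.0001 0.0422] [[20.1 58.2]] 6.0
cB [ 0.0011 -0.0416] [[20.2 58.6]] 5.5
tA [0.0001 0.038 ] [[45.8 47.9]] 88.7
st [-0.0088 -0.002 ] [[38.5 24.6]] 21.6
105.125
```

```bash
python3 -c "
from rig import arm
print(arm.sign_off())"
```

```text
the job is handed in; nothing more can be done
None
```

I handed the job in at about 105 s: both tape rolls are in the tray, both cartons in the rack and the stamp in its well, with the ink pad untouched; the hand-in returned no verdict.

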